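Hitch the hollowing boom to the lathe's pivot ball

ROBOT

A 6-joint arm with a two-finger parallel gripper is mounted at the origin on the work surface. World frame = base frame: x ahead of the robot, y to its left, z up, the work surface at z = 0. Lengths are in m, angles in degrees, forces in N, time in s.
With the tool pointing down it reaches from about 0.4 to 0.825 m from the base axis. Payload 7 kg.
Tool frame: the origin (TCP) lies at the very end of the fingers, on their centre line; the grasp point (between the pads) lies 19 mm behind it (ctrl.grip_point_offset is the distance from the TCP to the grasp point, in m); x points along the fingers, z is the direction in which the jaws open and shut, and the axes are right-handed (so a half turn about x gives the same grasp; the last joint's range is limited). The gripper opens to 88 mm and grips with 3 to 60 N. Pads are 19 mm wide; open, the fingers measure 130 mm over their backs; the gripper's body (78 mm by 193 mm) begins 47 mm behind the grasp point.
Start: joints at [81.939, 20.546, 0.682, 0, -70.136, -16.507], TCP at [0.281, 0.614, 0.227] pointing down, gripper open.
Joint ranges: [-176.03, 176.03], [-82.01, 121.73], [-58.28, 71.71], [-173.87, 95.51], [-174.79, -0.11], [-173.66, 173.66]. Speed limits (degrees/s): [136.94, 136.94, 172.46, 180, 180, 180].

INTERFACE

Orientations are given as [roll, pitch, yaw] about the fixed x, y, z axes, in that order (R = Rz(yaw) Ry(pitch) Rx(roll)).
In Python, from plant import get_obs, snapshot, calibration, close_job, ctrl gives the robot as it stands.
- The arm moves only by the tool move_arm, never from a script. Its argument "commands" is a list that holds one entry, the list of rows, each a list of 4 numbers: the shift along the tool's x, y, z in cm, then the turn about the tool's x in rad. In form: [[[dx, dy, dz, spin], ...]]. A call has 1 to 8 rows; each row shifts and turns the commanded pose from where the row before left it, along the tool's axes as they then stand; what a row does not reach is not made up. A row lasts 1/10 s, in which the tool goes at most 50 mm and 8.59 degrees, less where a joint would pass 70% of its speed; a pose out of reach is approached as far as the arm can. A call with a gripper value outside its range is refused whole. "jaw" is the finger opening in cm, from 0 to 8.76, set as the call begins (left out, the last holds). The fingers move at their own pace and stop on an object; the grip force is fixed at half the most. Time passes only in rows, so rows that do not move let the fingers close. It gives the time, the measured TCP pose, the force and the opening at its end, in the units of the state.
- get_obs(): the state, without advancing time (a new reading comes with each control period).
- snapshot(name): name is "scene" or "top" or "wrist"; returns (picture, depth): 420x560x3 uint8, red, green, blue; 420x560 float32, m along the optical axis (not along the pixel's ray), 0 where there is no reading.
- calibration(name): a dict with "mtx" (3x3 intrinsics, pixels), "k1" (the pictures are not rectified: a ray, as slopes to the right and down, at radius r is drawn at 1 + k1 r^2 times it, then the intrinsics apply), "T" (4x4, takes a point from camera to world coordinates); the wrist camera has in their place "tool_from_camera" (4x4, takes a point from camera to tool coordinates, whose origin is the TCP and whose axes are the tool frame's). Camera axes: x right, y up, looking along -z (the intrinsics and any distortion apply to the point x, -y, -z); pixel columns grow to the right and rows downward; lengths in m; the calibration is good to about 2 mm. A picture is of the moment at which its call begins: read the wrist's pose just before it. calibration takes no time and is no camera call.
- close_job(): hands the job in, once; it reports no verdict.
The state is a dict: "clock": time; "joint_pos": joint angles; "qvel": joint speeds; "tau": joint torques, N m; "tool_pos": TCP position; "orientation": TCP orientation; "force": force on the tool from outside, world axes, zero at the start; "moment": the same for the moment, N m; "opening": finger opening in m.
Only numpy, scipy, OpenCV 4.12 (cv2) and the standard library are available. Lean on these libraries where they do the work, as an engineer would, in place of code of your own. Each camera call takes 0.05 s, during which the arm holds its last target. There are 200 camera calls.

TASK

Hitch the hollowing boom to the pivot ball on the lathe: take its coupler off the wooden block, lower the socket over the ball and push it down against its stiff seat plug until it is fully home, then press the red latch lever all the way down and let go. Leave the bar lying across the tool rest. Feel your way: never bear down on the ball or the lever with more than 40 N, and do not touch the turned vessel in the chuck or disturb the wax jar, the chuck key and the bowl.

Things in the scene. Friction and masses are not known exactly. Their poses are not given: they have to be found in the camera images.
- boom: loose hollowing boom, about 0.7 kg: black coupler, then a steel bar 25 mm square (x 55 to 360 mm, z 0 to 25), then a 10 mm cutter (to x = 408). Origin on the socket's axis in the plane of the coupler's rim; x along the bar to the cutter, z up. Coupler x -23 to 23, 54 mm wide in y with flat sides to grip (z 4 to 38), top z = 45. Starts level, rim on the block, bar across the tool rest
- socket (a point): where the ball's centre lies when home: on the socket's axis, 22 mm above the rim, 23 below the coupler's top; axes as the boom's. Round socket, 35 mm bore, mouth flared to 42. A friction-held seat plug hangs 8 mm below its roof: over the last 8 mm the ball drives it up with 15 N (the weight is not enough, and it stays where it is left), then it stops hard, flush with the roof: home
- bar_end (a point): centre of the bar's far end, 360 mm from the socket's axis along the bar and 12.5 mm above the bar's underside
- lever (a joint): red latch lever, rad: 0 = raised (45 deg up, leaning over the bar), 0.8 = fully down on its stop, along the bar. Hinge crosswise, 26 mm from the socket's axis towards the bar, 31 above the rim. Takes 3 to 12 N at the pad, pressed straight down 80 mm from the socket's axis, then stops hard; stays where left. Its toe swings in under the ball, and is stopped by the ball if the socket is not home
- handle: the same lever's red handle, 14 mm wide, 6 mm thick, with a pad 24 mm wide and 28 mm long at its end; origin on the hinge
- lever_pad (a point): middle of the upper face of the lever's pad, 74 mm from its hinge. Raised it is about 79 mm from the socket's axis (towards the bar) and 86 mm above the rim, pressed down 100 mm and 33 mm
- saddle: fixed green saddle on the lathe bed that carries the ball post (120 x 75 x 28 mm foot with a 42 mm collar); origin under its centre, on the bed
- ball_nominal (a point): on the ball post's axis at mid-height of the post's adjustment; z up. Dry steel ball, 32 mm in diameter, on a 12 mm neck and 24 mm post, fixed. The post is clamped by hand at a height that is not measured: the ball's true centre is up to 12 mm above or below this point, so feel for it
- rest: fixed green tool rest on the lathe bed; origin on the bed under the middle of the rest
- rest_top (a point): middle of the top of the tool rest's round steel edge (10 mm thick, 230 mm long, along its own x axis); the bar slides and tips on it. Its height is that of the coupler's rim when the socket is home at nominal height
- block: fixed wooden parking block, 60 x 75 mm (x, y), 188 mm high, on which the coupler starts; origin under its centre
- vessel: turned wooden hollow form held in the lathe's chuck, 148 mm in diameter, 142 mm long, its mouth facing the cutter; origin at the centre of its chuck end, and the mouth lies 142 mm from there along its y axis. Not to be touched
- wax_tin: loose amber jar of wax with a brass lid, 68 mm in diameter, 55 mm high, on the bench; origin under its centre
- chuck_key: loose steel chuck key, a T 80 mm wide and 78 mm long, on the bench; origin under the middle of its crossbar
- bowl: loose dark wooden bowl, 100 mm in diameter, 45 mm high, on the bench; origin under its centre

How it is judged (in metres and radians):
On the way:
1. the socket is lowered over the ball with the lever still up (horizontal distance between socket and ball_nominal below 0.004 m and z of socket in the frame of ball_nominal between -0.014 and 0.014 m and value of joint lever below 0.3 rad), for 0.3 s.
At the end, for the whole second after the job is handed in: The lever is within 0.025 rad of its bottom stop (which the ball allows only if the socket is home); the socket point is within 4 mm of the ball post's axis and within 14 mm of nominal height; the boom is level within 0.08 rad, its bar bearing on the tool rest, at rest (value of joint lever above 0.775 rad and horizontal distance between socket and ball_nominal below 0.004 m and z of socket in the frame of ball_nominal between -0.014 and 0.014 m and angle between boom's own z axis and vertical below 0.08 rad and contact force between boom and rest above 0.2 N and linear speed of boom below 0.02 m/s); the robot touches nothing.
It fails at once if the boom bears on the ball or its saddle with more than 40 N (contact force between boom and saddle above 40 N).
It fails at once if more than 40 N on the latch lever (contact force between the arm and handle above 40 N).
It fails at once if the turned vessel is touched (contact force between any of boom, the arm and vessel above 1 N).
It fails at once if the jar, the chuck key or the bowl is moved by more than 20 mm (distance of any of wax_tin, chuck_key, bowl from where it was at the start of the episode above 0.02 m).
It also fails if it takes over 72 s, if anything falls off the work surface, if the arm or the gripper's body presses on something with over 40 N, if the wrist force passes 120 N, or if a joint passes its speed limit or range.

## Working session

There is one attempt and no reset: what is moved stays moved. The work goes in short steps, Python scripts to look and compute and a tool call to move; the robot and the scene stay as the last step left them, time stands still between calls to the robot, and variables do not carry over. Pictures are saved under pics/ and viewed, about 8 in all and at most 12, crops included, and the job is handed in when it is done.

Besides the shell and the picture viewer there is one more tool, called by a JSON object that holds its "fn" and its "kwargs". move_arm: Moves the arm, as the interface text tells. Its arguments: {"type":"object","properties":{"commands":{"type":"array"},"jaw":{"type":"number"}},"required":["commands"]}

```bash
ls; mkdir -p pics
cat > h.py <<'E'
import numpy as np, cv2
from scipy.spatial.transform import Rotation as R
from plant import get_obs, snapshot, calibration, close_job, ctrl
def tool(o):
    T=np.eye(4); T[:3,:3]=R.from_euler('xyz',o['orientation'],degrees=True).as_matrix(); T[:3,3]=o['tool_pos']; return T
def cam(name,o=None):
    c=calibration(name); T=c['T'] if 'T' in c else tool(o)@np.array(c['tool_from_camera']); return np.array(c['mtx']),c['k1'],np.array(T)
def ray(name,uv,o=None):
    K,k1,T=cam(name,o); uv=np.atleast_2d(uv).astype(float)
    d=np.stack([(uv[:,0]-K[0,2])/K[0,0],(uv[:,1]-K[1,2])/K[1,1]],1); s=d.copy()
    for _ in range(20): s=d/(1+k1*(s**2).sum(1,keepdims=True))
    v=np.c_[s[:,0],-s[:,1],-np.ones(len(s))]
    return T[:3,3],v@T[:3,:3].T   # point = o + depth*v
def onplane(name,uv,z,o=None):
    p,v=ray(name,uv,o); return p+v*((z-p[2])/v[:,2:3])
def cloud(name,dep,o=None):
    h,w=dep.shape; u,v=np.meshgrid(np.arange(w),np.arange(h))
    p,r=ray(name,np.c_[u.ravel(),v.ravel()],o); P=p+r*dep.reshape(-1,1); P[dep.ravel()==0]=np.nan
    return P.reshape(h,w,3)
def grab(name):
    o=get_obs(); im,d=snapshot(name); return o,im,d
def save(im,f): cv2.imwrite(f,cv2.cvtColor(im,cv2.COLOR_RGB2BGR))
E
python3 - <<'E'
from h import *
for n in ['scene','top','wrist']:
    o,im,d=grab(n); save(im,f'pics/{n}0.png'); np.savez(f'{n}0.npz',im=im,d=d)
    print(n,(d>0).mean(),np.round(cam(n,o)[2],3).tolist(),cam(n,o)[0][0,0])
print(o)
E
```

```text
pics
scene 0.995812074829932 [[0.794, -0.515, 0.323, 0.83], [0.608, 0.673, -0.421, -0.566], [-0.001, 0.531, 0.847, 1.083], [0.0, 0.0, 0.0, 1.0]] 409.3426798419525
top 0.9959141156462585 [[-0.004, 0.98, -0.198, 0.265], [-1.0, -0.004, 0.001, -0.075], [0.0, 0.198, 0.98, 1.265], [0.0, 0.0, 0.0, 1.0]] 402.70908019489656
wrist 0.9871981292517007 [[-0.416, 0.876, 0.244, 0.347], [-0.91, -0.401, -0.11, 0.584], [0.002, -0.268, 0.964, 0.384], [0.0, 0.0, 0.0, 1.0]] 298.9599696529863
{'clock': 0.1, 'joint_pos': array([ 8.19384596e+01,  2.05866994e+01,  6.39273740e-01, -1.71555839e-02,
       -7.01354742e+01, -1.65079520e+01]), 'qvel': array([-0.04386278, -0.02273396,  0.11667289,  0.09228093,  0.03430266,
        0.09206573]), 'tau': array([-4.23403408e-04, -5.84160233e+01,  2.93750972e+01,  7.01531410e+00,
        1.01638897e-02, -5.79012908e-05]), 'tool_pos': array([0.28049832, 0.61348374, 0.22572724]), 'orientation': array([   5.49988567,   89.91554545, -109.0754479 ]), 'force': array([0.10031973, 0.38809326, 0.12905725]), 'moment': array([0.02567511, 0.00940275, 0.0495212 ]), 'opening': 0.08768971590862823}
```

View pics/scene0.png

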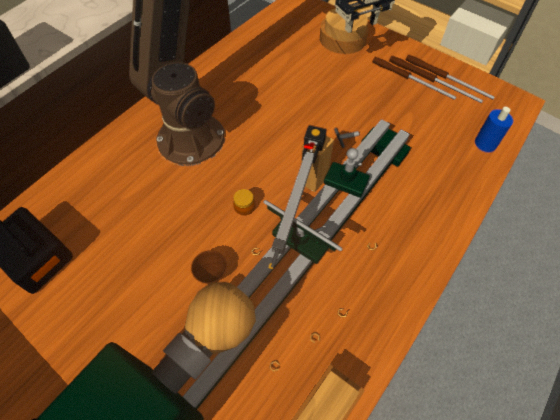

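View pics/top0.png

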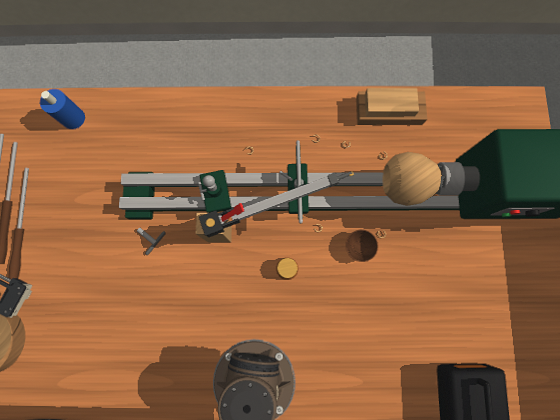

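Scene view: coupler about (313,138), ball (352,156), rest bar (302,226), cutter end (275,262). Top view: coupler (212,223), ball (209,182), rest from (298,142) to (300,220), bar from the coupler to (335,179). Next I measure these with depth and rays.

Run:
```python
from h import *
S={n:np.load(n+'0.npz') for n in ['top','scene']}
for n in S:
    im,d=S[n]['im'],S[n]['d']; P=cloud(n,d); z=P[...,2]
    hsv=cv2.cvtColor(im,cv2.COLOR_RGB2HSV); h,s,v=[hsv[...,i].astype(int) for i in range(3)]
    x,y=P[...,0],P[...,1]
    roi=(x>0.3)&(x<0.75)&(y>-0.35)&(y<0.3)
    print(n)
    grey=(s<60)&(v>60)&roi
    m=grey&(z>0.198)&(z<0.225)  # bar top / ball
    k,l,st,c=cv2.connectedComponentsWithStats(m.astype(np.uint8))
    for i in range(1,k):
        if st[i,4]>15:
            q=P[l==i]; print('grey z.2-.225',st[i].tolist(),q.min(0).round(3),q.max(0).round(3),np.median(q,0).round(4))
    red=((h<8)|(h>172))&(s>150)&(v>80)&roi&(z>0.2)
    for nm,mm in [('red',red),('black top z>.225',roi&(v<70)&(z>0.222)&(z<0.26)),('rest z .17-.2',grey&(z>0.165)&(z<0.198)),('vessel',(x>.3)&(x<.75)&(y<-.2)&(y>-.5)&(z>.15)&(h<25)&(s>90)),
        ('block top',roi&(h<25)&(s>80)&(z>0.17)&(z<0.2)&(y>0))]:
        q=P[mm]; 
        if len(q): print(nm,len(q),q.min(0).round(3),q.max(0).round(3),np.median(q,0).round(4))
    if n=='top':
        for uv in [(212,223),(209,182),(207,190),(299,150),(299,215),(270,202),(335,180),(248,215)]: print(uv,P[uv[1],uv[0]].round(4),im[uv[1],uv[0]])
    else:
        for uv in [(313,132),(316,131),(352,156),(352,162),(302,226),(290,200),(275,262)]: print(uv,P[uv[1],uv[0]].round(4),im[uv[1],uv[0]])
big=cv2.resize(S['top']['im'][150:260,130:360],None,fx=3.4,fy=3.4,interpolation=cv2.INTER_CUBIC); save(big,'pics/topc.png')
```

```text
top
grey z.2-.225 [232, 172, 120, 48, 1092] [ 0.45  -0.276  0.198] [0.583 0.047 0.223] [ 0.5171 -0.1078  0.2117]
grey z.2-.225 [203, 176, 12, 11, 32] [0.541 0.096 0.212] [0.567 0.126 0.225] [0.5471 0.1046 0.2221]
grey z.2-.225 [219, 215, 5, 9, 16] [0.44  0.069 0.219] [0.462 0.081 0.224] [0.4545 0.0763 0.2218]
red 151 [0.447 0.013 0.205] [0.483 0.074 0.283] [0.463  0.0369 0.258 ]
black top z>.225 380 [0.407 0.03  0.222] [0.546 0.132 0.238] [0.4411 0.0938 0.231 ]
rest z .17-.2 388 [ 0.448 -0.239  0.165] [0.681 0.119 0.198] [ 0.5551 -0.1323  0.1857]
vessel 2438 [ 0.492 -0.5    0.155] [ 0.635 -0.204  0.278] [ 0.5524 -0.4194  0.2515]
block top 158 [0.41  0.001 0.171] [0.474 0.149 0.2  ] [0.435  0.1369 0.1864]
(212, 223) [0.4378 0.0961 0.2347] [210 161  79]
(209, 182) [0.5499 0.1085 0.2276] [149 145 139]
(207, 190) [0.5488 0.1281 0.1451] [18 39 29]
(299, 150) [ 0.6532 -0.1351  0.1872] [159 156 147]
(299, 215) [ 0.4666 -0.1324  0.1892] [117 114 111]
(270, 202) [ 0.4985 -0.0539  0.2099] [164 161 154]
(335, 180) [ 0.5579 -0.2298  0.214 ] [93 90 87]
(248, 215) [0.4633 0.0048 0.2097] [85 83 81]
[... 357 characters left out ...]
79] [0.4671 0.0239 0.2724]
black top z>.225 251 [0.412 0.029 0.222] [0.482 0.128 0.236] [0.4501 0.0892 0.2316]
rest z .17-.2 422 [ 0.427 -0.241  0.165] [0.681 0.121 0.198] [ 0.5663 -0.1341  0.1851]
vessel 3521 [ 0.498 -0.5    0.18 ] [ 0.638 -0.217  0.276] [ 0.5827 -0.4416  0.2532]
block top 215 [0.419 0.007 0.17 ] [0.544 0.15  0.2  ] [0.4709 0.1032 0.1871]
(313, 132) [0.4356 0.0972 0.2362] [204 145  24]
(316, 131) [0.4393 0.1066 0.2345] [205 143  19]
(352, 156) [0.5615 0.1021 0.2217] [165 157 147]
(352, 162) [0.5601 0.1156 0.1807] [122 116 110]
(302, 226) [ 0.5698 -0.1372  0.1856] [152 146 134]
(290, 200) [ 0.5096 -0.1076  0.2125] [157 148 136]
(275, 262) [ 0.5822 -0.2631  0.2068] [70 60 54]
```

View pics/topc.png

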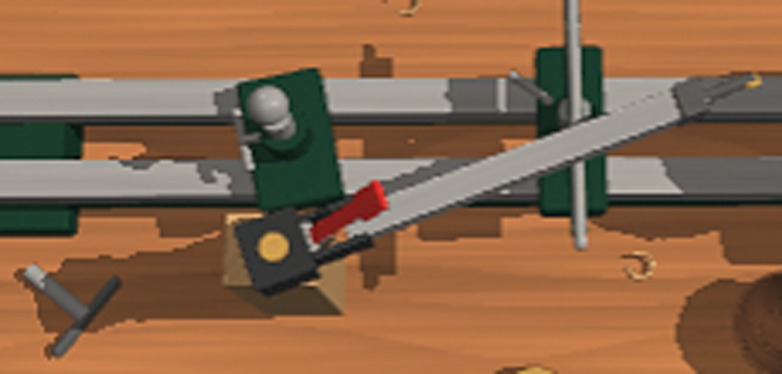

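Run:
```python
from h import *
from scipy.optimize import least_squares
for n in ['top','scene']:
    f=np.load(n+'0.npz'); im,d=f['im'],f['d']; P=cloud(n,d)
    hsv=cv2.cvtColor(im,cv2.COLOR_RGB2HSV); h,s,v=[hsv[...,i].astype(int) for i in range(3)]
    x,y,z=P[...,0],P[...,1],P[...,2]
    yel=(h>12)&(h<32)&(s>90)&(abs(x-.438)<.03)&(abs(y-.097)<.03)&(z>.225)
    print(n,'yellow disc',yel.sum(),np.median(P[yel],0).round(4))
    b=P[(s<60)&(abs(z-.212)<.006)&(y<0.02)&(y>-.25)&(x>.44)&(x<.57)][:,:2]; vx,vy,px,py=cv2.fitLine(b.astype(np.float32),cv2.DIST_HUBER,0,.01,.01).ravel()
    print('bar yaw',np.degrees(np.arctan2(vy,vx)) , px,py)
    m=P[(s<60)&(abs(x-.553)<.025)&(abs(y-.105)<.025)&(z>.200)]
    r=least_squares(lambda c:np.linalg.norm(m-c,axis=1)-.016,[.553,.106,.21],loss='soft_l1',f_scale=.002); print('ball',len(m),r.x.round(4))
    g=(s<60)&(abs(y+.134)<.008)&(z>.18)&(z<.195); print('rest',g.sum(),P[g].min(0).round(3),P[g].max(0).round(3),np.percentile(P[g][:,2],90).round(4))
    ve=(h<25)&(s>90)&(z>.15)&(y<-.29)&(y>-.5)&(abs(x-.56)<.1); q=P[ve]; print('vessel',q.min(0).round(3),q.max(0).round(3), np.percentile(q[:,1],99).round(3))
    bed=(s<40)&(z>.03)&(z<.16)&(y<-.18)&(y>-.25); print('bed z',np.median(P[bed][:,2]))
    gr=(h>60)&(h<100)&(z>.08)&(z<.2)&(abs(y-.1)<.08)&(abs(x-.53)<.08);print('green saddle',P[gr].min(0).round(3),P[gr].max(0).round(3),np.percentile(P[gr][:,2],[10,50,90]))
o=get_obs(); T=tool(o); print(T.round(3)); print('cam in tool',np.array(calibration('wrist')['tool_from_camera']).round(3))
```

```text
top yellow disc 69 [0.4406 0.1018 0.2337]
bar yaw -69.52244 0.5170628 -0.10695348
ball 114 [0.5567 0.1115 0.2172]
rest 264 [ 0.448 -0.141  0.18 ] [ 0.681 -0.127  0.192] 0.1892
vessel [ 0.492 -0.5    0.155] [ 0.635 -0.37   0.278] -0.372
bed z 0.08381259699413546
green saddle [0.493 0.03  0.08 ] [0.61  0.162 0.179] [0.10855006 0.11215994 0.14509979]
scene yellow disc 86 [0.4388 0.1043 0.2335]
bar yaw -69.68109 0.52083254 -0.11168781
ball 94 [0.5543 0.1132 0.2182]
rest 303 [ 0.447 -0.14   0.18 ] [ 0.681 -0.126  0.191] 0.1883
vessel [ 0.498 -0.5    0.18 ] [ 0.638 -0.371  0.276] -0.376
bed z 0.08440915307529118
green saddle [0.495 0.065 0.083] [0.61  0.16  0.153] [0.1038936  0.11206334 0.13726966]
[[-0.     0.909 -0.416  0.281]
 [-0.001 -0.416 -0.909  0.614]
 [-1.     0.     0.001  0.226]
 [ 0.     0.     0.     1.   ]]
cam in tool [[-0.     0.268 -0.963 -0.158]
 [ 0.     0.963  0.268  0.073]
 [ 1.    -0.    -0.    -0.001]
 [ 0.     0.     0.     1.   ]]
```

Measured: socket axis about (0.4395, 0.1025), bar yaw about -69.6°, ball about (0.555, 0.112, z≈0.217), rest top 0.188 at y≈-0.134, and vessel mouth at y≈-0.37, which is well clear. I move above the coupler for a wrist look.

{"fn": "move_arm", "kwargs": {"commands": [[[-2,0,0,0.131],[-2,0,0,0.131],[-2,0,0,0.131],[-2,0,0,0.131],[-1,0,0,0.131],[0,0,0,0.131],[0,4.5,0.3,0],[0,4.5,0.3,0]]], "jaw": 8.76}}

```text
clock: 0.95
tool_pos: [0.3061, 0.5267, 0.315]
orientation: [53.8, 89.9, -105.7]
force: [-0.4, -0.0, 0.5]
opening: 0.0878
```

{"fn": "move_arm", "kwargs": {"commands": [[[0,4.8,0.3,0],[0,4.8,0.3,0],[0,4.8,0.3,0],[0,4.8,0.3,0],[0,4.8,0.3,0],[0,4.8,0.3,0],[0,4.8,0.3,0],[0,4.8,0.2,0]]]}}

```text
clock: 1.75
tool_pos: [0.4185, 0.1575, 0.3168]
orientation: [-147.1, 90.0, 53.3]
force: [1.5, 0.4, -0.8]
opening: 0.0875
```

Run:
```python
from h import *
o,im,d=grab('wrist'); o,im,d=grab('wrist'); save(im,'pics/w1.png'); np.savez('w1.npz',im=im,d=d,**{k:o[k] for k in('tool_pos','orientation')}); print(o); print(tool(o).round(3))
```

```text
{'clock': 1.8, 'joint_pos': array([ 4.54920070e+01, -4.66782446e+00, -1.75817041e+01,  5.92436196e-02,
       -7.71202303e+01, -2.52112054e+01]), 'qvel': array([  5.15558516,   0.79374222,   0.98134376,  -0.72704179,
         0.24092288, -10.09383192]), 'tau': array([  1.81249402, -21.01739466,  31.08606219,   6.36964023,
         0.87266693,  -0.85597381]), 'tool_pos': array([0.41937583, 0.15249173, 0.31694898]), 'orientation': array([ 84.6360772 ,  89.93292954, -75.06989825]), 'force': array([ 0.09799107, -4.84276939, -1.05427828]), 'moment': array([-0.70148665, -0.09626517, -0.02796767]), 'opening': 0.08727767827884854}
[[ 0.     0.347 -0.938  0.419]
 [-0.001 -0.938 -0.347  0.152]
 [-1.     0.001  0.     0.317]
 [ 0.     0.     0.     1.   ]]
```

View pics/w1.png

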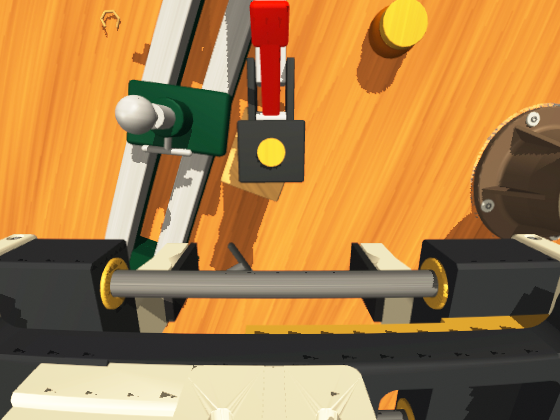

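The wrist picture shows the coupler with its yellow disc at (272,152), square in the frame. The raised lever is above it at (270,60) and the ball is at (135,113).

Run:
```python
from h import *
from scipy.optimize import least_squares
f=np.load('w1.npz'); o=f; im,d=f['im'],f['d']; P=cloud('wrist',d,o); x,y,z=P[...,0],P[...,1],P[...,2]
hsv=cv2.cvtColor(im,cv2.COLOR_RGB2HSV); h,s,v=[hsv[...,i].astype(int) for i in range(3)]
H,W=z.shape; uu,vv=np.meshgrid(np.arange(W),np.arange(H))
yel=(h>20)&(h<35)&(s>150)&(abs(uu-272)<25)&(abs(vv-152)<25)
c=np.array([uu[yel].mean(),vv[yel].mean()]); print('disc px',c,'z',np.nanmedian(z[yel]),'xyz',onplane('wrist',c,0.2335,o))
blk=(v<80)&(s<90)&(abs(z-.233)<.006)&(abs(uu-272)<50)&(abs(vv-152)<50)
ct=max(cv2.findContours((blk|yel).astype(np.uint8),cv2.RETR_EXTERNAL,cv2.CHAIN_APPROX_NONE)[0],key=cv2.contourArea); r=cv2.minAreaRect(ct); print('coupler top',r)
bp=onplane('wrist',cv2.boxPoints(r),0.2335,o); print(bp.round(4), bp.mean(0).round(4), 'sides',np.linalg.norm(np.diff(bp,axis=0),axis=1).round(4),'yaw',np.degrees(np.arctan2(*(bp[1]-bp[0])[[1,0]])))
m=(abs(uu-135)<22)&(abs(vv-113)<22)&(s<60)&(z>.19); q=P[m]
r=least_squares(lambda c:np.linalg.norm(q-c,axis=1)-.016,[.553,.112,.215],loss='soft_l1',f_scale=.001); print('ball fit',len(q),r.x.round(4),'maxz',np.percentile(q[:,2],[95,99,100]).round(4))
g=cv2.medianBlur(im,3)[...,1]; ci=cv2.HoughCircles(g[80:145,100:175],cv2.HOUGH_GRADIENT,1,30,param1=120,param2=12,minRadius=12,maxRadius=26); print('hough',ci)
for zc in (.21,.216): print(zc,onplane('wrist',r.x*0+0 if 0 else [ci[0,0,0]+100,ci[0,0,1]+80],zc,o) if ci is not None else '')
t=tool(o); print('tool',t[:3,3])
```

```text
disc px [270.77703827 151.76539101] z 0.23557619728578494 xyz [[0.44092382 0.10320996 0.2335    ]]
coupler top ((271.0, 150.5), (65.99998474121094, 60.99999237060547), -0.0)
[[0.4579 0.1346 0.2335]
 [0.4733 0.0891 0.2335]
 [0.4251 0.0713 0.2335]
 [0.4073 0.1159 0.2335]] [0.4409 0.1027 0.2335] sides [0.0481 0.0514 0.0481] yaw -71.34883848569415
ball fit 1234 [0.5573 0.114  0.2181] maxz [0.2338 0.2346 0.2353]
hough [[[34.5 35.5 21. ]]]
0.21 [[0.56151113 0.11603183 0.21      ]]
0.216 [[0.55887485 0.11534119 0.216     ]]
tool [0.41937583 0.15249173 0.31694898]
```

{"fn": "move_arm", "kwargs": {"commands": [[[0,2.7,-0.1,0],[0,2.7,-0.1,0],[2,0,0,0],[2,0,0,0],[1,0,0,0],[0,0,0,0],[0,0,0,0]]]}}

```text
clock: 2.55
tool_pos: [0.4396, 0.1099, 0.2672]
orientation: [144.7, 90.0, -14.9]
force: [0.5, -0.2, 0.7]
opening: 0.0873
```

Run:
```python
from h import *
o,im,d=grab('wrist'); print(o['force'],o['tool_pos'],o['qvel'].round(1)); P=cloud('wrist',d,o)
hsv=cv2.cvtColor(im,cv2.COLOR_RGB2HSV); h,s,v=[hsv[...,i].astype(int) for i in range(3)]
yel=((h>20)&(h<35)&(s>150)&(abs(P[...,2]-.2345)<.008)&(abs(P[...,0]-.44)<.03)&(abs(P[...,1]-.103)<.03)).astype(np.uint8)
vv,uu=np.nonzero(yel); c=[uu.mean(),vv.mean()]; p=onplane('wrist',c,.2335,o)[0]; T=tool(o)
print(len(uu),p, 'tool-frame offset (y,z)',((p-T[:3,3])@T[:3,:3]).round(4)); print(T.round(3))
```

```text
[ 0.47784687 -0.20253249  0.71127045] [0.43964223 0.10988812 0.2671557 ] [ 0.1 -0.5  0.7  0.  -0.   0.1]
804 [0.44080156 0.10345477 0.2335    ] tool-frame offset (y,z) [0.0337 0.0064 0.0012]
[[ 0.001  0.349 -0.937  0.44 ]
 [-0.    -0.937 -0.349  0.11 ]
 [-1.     0.    -0.     0.267]
 [ 0.     0.     0.     1.   ]]
```

{"fn": "move_arm", "kwargs": {"commands": [[[0,0.6,0.1,0],[2.5,0,0,0],[2.5,0,0,0],[1.4,0,0,0],[0.8,0,0,0],[0,0,0,0],[0,0,0,0]]]}}

```text
clock: 3.3
tool_pos: [0.4411, 0.1038, 0.1954]
orientation: [177.9, 89.9, 18.3]
force: [0.1, 0.9, 0.3]
opening: 0.0877
```

{"fn": "move_arm", "kwargs": {"commands": [[[0,0,0,0],[0,0,0,0],[0,0,0,0],[0,0,0,0],[0,0,0,0],[0,0,0,0],[0,0,0,0],[0,0,0,0]]], "jaw": 4.5}}

```text
clock: 4.1
tool_pos: [0.4406, 0.1036, 0.1946]
orientation: [-167.1, 90.0, 33.3]
force: [-0.9, 0.1, 2.4]
opening: 0.0543
```

{"fn": "move_arm", "kwargs": {"commands": [[[-0.4,0,0,0],[-0.8,0,0,0],[-0.8,0,0,0],[-0.8,0,0,0],[-0.8,0,0,0],[-0.8,0,0,0],[-0.8,0,0,0],[-0.8,0,0,0]]]}}

```text
clock: 4.9
tool_pos: [0.4405, 0.1036, 0.2553]
orientation: [-123.5, 90.0, 76.9]
force: [-0.2, -0.8, -6.6]
opening: 0.0544
```

{"fn": "move_arm", "kwargs": {"commands": [[[-0.3,0,0,0],[0,0,0,0],[0,0,0,0]]]}}

```text
clock: 5.2
tool_pos: [0.4406, 0.1037, 0.2576]
orientation: [-165.8, 90.0, 34.6]
force: [-0.1, 0.8, -5.1]
opening: 0.0544
```

Run:
```python
from h import *
o,im,d=grab('scene'); print(o['force'],o['moment'],o['tool_pos']); np.savez('s2.npz',im=im,d=d)
P=cloud('scene',d); hsv=cv2.cvtColor(im,cv2.COLOR_RGB2HSV); s=hsv[...,1]
b=P[(s<60)&(P[...,1]<0.02)&(P[...,1]>-.25)&(P[...,0]>.44)&(P[...,0]<.57)&(P[...,2]>.17)&(P[...,2]<.26)]
for y0 in (0,-.05,-.1,-.15,-.2,-.23): 
    q=b[abs(b[:,1]-y0)<.008]; print(y0,len(q),np.median(q,0).round(4))
save(im[60:300,200:420].repeat(2,0).repeat(2,1),'pics/s2.png')
```

```text
[-0.06583877  0.80627153 -5.06739503] [ 0.3587959  -0.05781581  0.0634841 ] [0.44062267 0.1037254  0.25755213]
0 62 [0.4792 0.0011 0.2471]
-0.05 60 [ 0.498  -0.0497  0.2346]
-0.1 63 [ 0.5152 -0.0994  0.2215]
-0.15 77 [ 0.5356 -0.1496  0.2085]
-0.2 68 [ 0.5545 -0.1999  0.1977]
-0.23 44 [ 0.5617 -0.2276  0.1822]
```

View pics/s2.png

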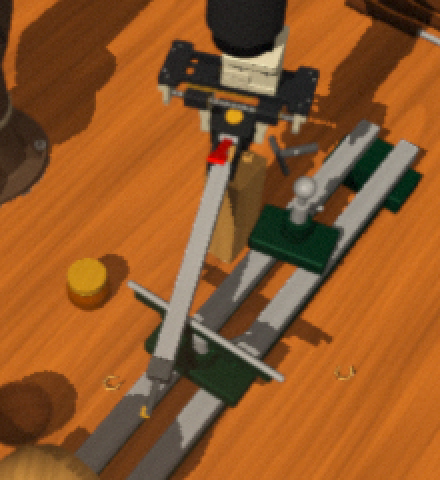

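The scene crop shows the boom gripped and tipped about 0.24 rad, with its bar on the rest (crop 185,330). The ball (crop 305,187) is free. The arm is now static, so I measure the ball again with the wrist camera.

Run:
```python
from h import *
from scipy.optimize import least_squares
o,im,d=grab('wrist'); P=cloud('wrist',d,o); T=tool(o); s=cv2.cvtColor(im,cv2.COLOR_RGB2HSV)[...,1]
m=(s<70)&(np.hypot(P[...,0]-.557,P[...,1]-.1135)<.017)&(P[...,2]>.205)&(P[...,2]<.24); q=P[m]
print(m.sum(),o['tool_pos'])
r=least_squares(lambda c:np.linalg.norm(q-c,axis=1)-.016,[.557,.1135,.216],loss='soft_l1',f_scale=.001); print('ball',r.x.round(4),np.percentile(q[:,2],98).round(4))
c,rad=cv2.minEnclosingCircle(np.argwhere(m)[:,::-1].astype(np.float32)); print('circ',c,rad,onplane('wrist',c,.216,o).round(4))
print('shift in tool y,z',((r.x-T[:3,3])@T[:3,:3]).round(4)); save(im,'pics/w2.png')
```

```text
1820 [0.44059242 0.10370118 0.25747359]
ball [0.5575 0.114  0.2181] 0.2344
circ (109.08999633789062, 192.0) 25.406953811645508 [[0.5588 0.1158 0.216 ]]
shift in tool y,z [ 0.0394  0.0311 -0.1131]
```

View pics/w2.png

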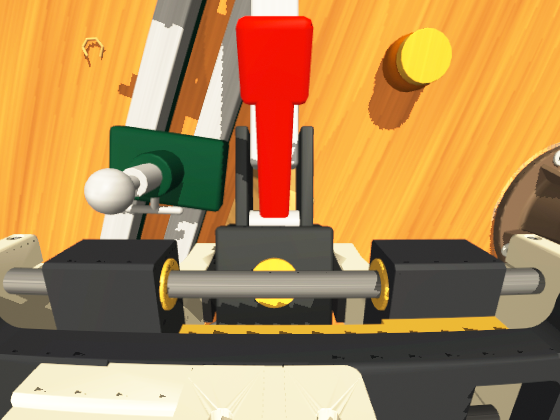

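{"fn": "move_arm", "kwargs": {"commands": [[[0,0.2,-0.65,0],[0,0.4,-1.5,0],[0,0.5,-1.8,0],[0,0.5,-1.8,0],[0,0.5,-1.8,0],[0,0.5,-1.8,0],[0,0.3,-1.3,0],[0,0.2,-0.6,0]]]}}

```text
clock: 6.1
tool_pos: [0.5581, 0.1135, 0.2567]
orientation: [24.2, 89.9, -135.5]
force: [-3.0, -1.4, -3.3]
opening: 0.0545
```

{"fn": "move_arm", "kwargs": {"commands": [[[0,0,0,0.04],[0,0,0,0.05],[0,0,0,0.05],[0,0,0,0.03],[0,0,0,0],[0,0,0,0],[0,0,0,0],[0,0,0,0]]]}}

```text
clock: 6.9
tool_pos: [0.5567, 0.1138, 0.2575]
orientation: [-38.5, 90.0, 152.2]
force: [-1.1, 0.1, -6.5]
opening: 0.0541
```

Run:
```python
from h import *
o,im,d=grab('scene'); T=tool(o); print(o['tool_pos'],o['force'],o['qvel'].round(2)); print(T.round(3)); print('need y,z',((np.array([.557,.1135,.2])-T[:3,3])@T[:3,:3]).round(4))
save(cv2.resize(im[60:260,240:440],None,fx=3,fy=3),'pics/s3.png')
```

```text
[0.55668745 0.11377844 0.25748566] [-1.12745686  0.10433527 -6.54241032] [ 0.01  0.07 -0.04  0.04  0.02 -0.16]
[[-0.     0.185 -0.983  0.557]
 [ 0.    -0.983 -0.185  0.114]
 [-1.    -0.     0.     0.257]
 [ 0.     0.     0.     1.   ]]
need y,z [ 0.0575  0.0003 -0.0003]
```

View pics/s3.png

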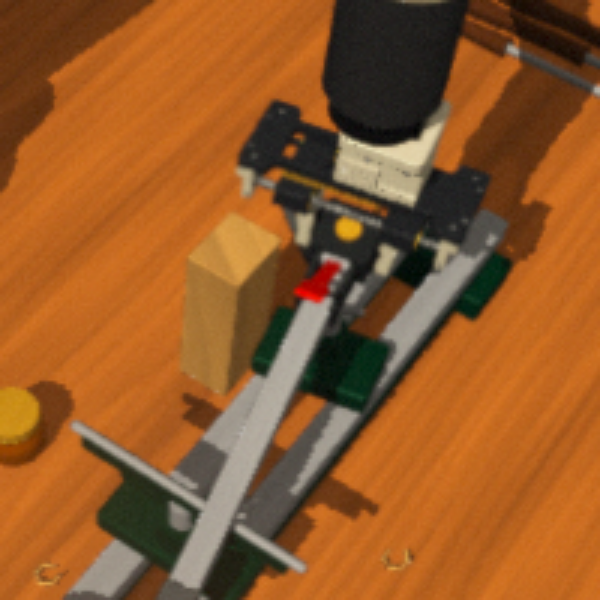

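The boom is over the ball, bar on the rest, lever up. Lowering in stages, watching the force.

{"fn": "move_arm", "kwargs": {"commands": [[[0.3,0,0,0],[0.3,0,0,0],[0.3,0,0,0],[0.3,0,0,0],[0.2,0,0,0],[0.2,0,0,0],[0.2,0,0,0],[0,0,0,0]]]}}

```text
clock: 7.75
tool_pos: [0.5568, 0.1137, 0.2393]
orientation: [31.5, 90.0, -137.9]
force: [-0.1, 1.3, -2.4]
opening: 0.0542
```

{"fn": "move_arm", "kwargs": {"commands": [[[0.1,0,0,0],[0.1,0,0,0],[0.1,0,0,0],[0.1,0,0,0],[0.1,0,0,0],[0.1,0,0,0],[0,0,0,0]]]}}

```text
clock: 8.45
tool_pos: [0.5567, 0.1137, 0.2334]
orientation: [21.6, 90.0, -147.8]
force: [0.5, 0.5, -2.9]
opening: 0.0544
```

{"fn": "move_arm", "kwargs": {"commands": [[[0.1,0,0,0],[0.1,0,0,0],[0.1,0,0,0],[0.1,0,0,0],[0.1,0,0,0],[0.1,0,0,0],[0.1,0,0,0],[0,0,0,0]]]}}

```text
clock: 9.25
tool_pos: [0.5568, 0.1137, 0.2264]
orientation: [30.4, 90.0, -138.9]
force: [-0.2, 0.5, -2.7]
opening: 0.0544
```

{"fn": "move_arm", "kwargs": {"commands": [[[0.1,0,0,0],[0.1,0,0,0],[0.1,0,0,0],[0.1,0,0,0],[0.1,0,0,0],[0.1,0,0,0],[0,0,0,0]]]}}

```text
clock: 9.95
tool_pos: [0.5567, 0.1137, 0.2204]
orientation: [20.3, 90.0, -149.0]
force: [-0.4, 1.4, -3.8]
opening: 0.0547
```

{"fn": "move_arm", "kwargs": {"commands": [[[0.1,0,0,0],[0.1,0,0,0],[0.1,0,0,0],[0.1,0,0,0],[0.1,0,0,0],[0.1,0,0,0],[0,0,0,0]]]}}

```text
clock: 10.65
tool_pos: [0.5567, 0.1137, 0.2144]
orientation: [15.0, 90.0, -154.3]
force: [-0.1, 0.8, -2.1]
opening: 0.0546
```

{"fn": "move_arm", "kwargs": {"commands": [[[0.1,0,0,0],[0.1,0,0,0],[0.1,0,0,0],[0,0,0,0],[0,0,0,0]]]}}

```text
clock: 11.15
tool_pos: [0.5569, 0.1137, 0.212]
orientation: [-179.1, 90.0, 11.6]
force: [-2.1, 3.4, 2.1]
opening: 0.0541
```

{"fn": "move_arm", "kwargs": {"commands": [[[0.05,0,0,0],[0.05,0,0,0],[0,0,0,0]]]}}

```text
clock: 11.45
tool_pos: [0.5569, 0.1137, 0.2118]
orientation: [178.8, 89.9, 9.4]
force: [-5.7, 1.4, 7.4]
opening: 0.0546
```

{"fn": "move_arm", "kwargs": {"commands": [[[0.05,0,0,0],[0.05,0,0,0],[0,0,0,0]]]}}

```text
clock: 11.75
tool_pos: [0.557, 0.1138, 0.2114]
orientation: [-178.5, 89.9, 12.1]
force: [-6.5, 2.3, 11.8]
opening: 0.0542
```

{"fn": "move_arm", "kwargs": {"commands": [[[0,0,0.05,0],[0,0,0.05,0],[0.05,0,0,0],[0.05,0,0,0],[0,0,0,0]]]}}

```text
clock: 12.25
tool_pos: [0.5569, 0.1138, 0.2108]
orientation: [-178.7, 89.8, 12.0]
force: [-4.5, 1.5, 12.3]
opening: 0.0548
```

{"fn": "move_arm", "kwargs": {"commands": [[[0.05,0,0.05,0],[0.1,0,0,0],[0.1,0,0,0],[0,0,0,0]]]}}

```text
clock: 12.65
tool_pos: [0.557, 0.1139, 0.2086]
orientation: [-178.2, 89.7, 12.5]
force: [-3.2, 1.6, 10.3]
opening: 0.0546
```

{"fn": "move_arm", "kwargs": {"commands": [[[0.1,0,0,0],[0.1,0,0,0],[0,0,0,0]]]}}

```text
clock: 12.95
tool_pos: [0.557, 0.1139, 0.2066]
orientation: [-177.9, 89.7, 12.8]
force: [-3.1, 1.6, 11.9]
opening: 0.0545
```

{"fn": "move_arm", "kwargs": {"commands": [[[0.1,0,0,0],[0.05,0,0,0],[0,0,0,0]]]}}

```text
clock: 13.25
tool_pos: [0.557, 0.1139, 0.2051]
orientation: [-177.8, 89.7, 13.0]
force: [-2.9, 2.8, 11.1]
opening: 0.0543
```

{"fn": "move_arm", "kwargs": {"commands": [[[0.05,0,0,0],[0.05,0,0,0],[0,0,0,0]]]}}

```text
clock: 13.55
tool_pos: [0.557, 0.1139, 0.2041]
orientation: [-178.3, 89.7, 12.4]
force: [-2.4, 1.4, 13.4]
opening: 0.0544
```

Run:
```python
from h import *
o,im,d=grab('wrist'); P=cloud('wrist',d,o); T=tool(o); print(o['tool_pos'],o['force'])
L=(P-T[:3,3])@T[:3,:3]; hsv=cv2.cvtColor(im,cv2.COLOR_RGB2HSV); h,s,v=[hsv[...,i].astype(int) for i in range(3)]
m=(h>20)&(h<35)&(s>150)&(abs(L[...,1])<.02)&(abs(L[...,2])<.02)&(L[...,0]>-.06)&(L[...,0]<-.01)
print('disc',m.sum(),np.median(P[m],0).round(4),'z range',np.percentile(P[m][:,2],[5,95]).round(4),'tool',np.median(L[m],0).round(4))
n=(v<90)&(s<90)&(abs(L[...,1]-.01)<.016)&(abs(L[...,2])<.024)&(P[...,2]>.225)&(P[...,2]<.26); q=P[n]; print(len(q), np.median(q,0).round(4))
A=np.c_[(q-q.mean(0))@T[:3,1],np.ones(len(q))]; print('slope along bar',np.linalg.lstsq(A,q[:,2],rcond=None)[0])
```

```text
[0.55696525 0.11387241 0.20410579] [-2.40528728  1.44460756 13.4482359 ]
disc 399 [0.5577 0.1178 0.2445] z range [0.2432 0.2454] tool [-0.0404 -0.0037 -0.001 ]
4215 [0.5603 0.0954 0.2406]
slope along bar [-0.10972771  0.24022651]
```

{"fn": "move_arm", "kwargs": {"commands": [[[0.05,0,0,0],[0.03,0,0,0],[0,0,0,0]]]}}

```text
clock: 13.9
tool_pos: [0.5571, 0.1139, 0.2038]
orientation: [-178.4, 89.7, 12.3]
force: [-4.6, 1.6, 14.7]
opening: 0.0545
```

{"fn": "move_arm", "kwargs": {"commands": [[[0.05,0,0,0],[0.03,0,0,0],[0,0,0,0]]]}}

```text
clock: 14.2
tool_pos: [0.5571, 0.1139, 0.2036]
orientation: [-178.9, 89.7, 11.8]
force: [-5.5, 2.2, 19.4]
opening: 0.0546
```

{"fn": "move_arm", "kwargs": {"commands": [[[0.05,0,0,0],[0.03,0,0,0],[0,0,0,0]]]}}

```text
clock: 14.5
tool_pos: [0.5571, 0.1138, 0.2035]
orientation: [-178.8, 89.6, 12.0]
force: [-8.6, 2.2, 24.2]
opening: 0.0547
```

{"fn": "move_arm", "kwargs": {"commands": [[[-0.1,0,0,0],[-0.1,0,0,0],[-0.1,0,0,0],[-0.1,0,0,0],[0,0,0,0]]]}}

```text
clock: 15.0
tool_pos: [0.5563, 0.1137, 0.2037]
orientation: [177.8, 89.9, 8.5]
force: [4.2, 0.7, 3.2]
opening: 0.0544
```

{"fn": "move_arm", "kwargs": {"commands": [[[0,0,0,0],[0,0,0,0],[0,0,0,0],[0,0,0,0],[0,0,0,0],[0,0,0,0]]], "jaw": 7.5}}

```text
clock: 15.6
tool_pos: [0.5552, 0.1134, 0.2031]
orientation: [10.9, 90.0, -158.4]
force: [-1.0, 0.6, 0.4]
opening: 0.075
```

{"fn": "move_arm", "kwargs": {"commands": [[[-1,0,0,0],[-2,0,0,0],[-2,0,0,0],[-2,0,0,0],[-2,0,0,0],[-1.5,0,0,0],[0,0,0,0],[0,0,0,0]]]}}

```text
clock: 16.4
tool_pos: [0.5552, 0.1136, 0.3085]
orientation: [-139.1, 90.0, 51.6]
force: [0.7, -0.1, -0.8]
opening: 0.0749
```

Run:
```python
from h import *
o,im,d=grab('wrist'); P=cloud('wrist',d,o); T=tool(o); print(o['tool_pos'],o['force'],o['opening'])
L=(P-T[:3,3])@T[:3,:3]; hsv=cv2.cvtColor(im,cv2.COLOR_RGB2HSV); h,s,v=[hsv[...,i].astype(int) for i in range(3)]
vv,uu=np.mgrid[:420,:560]
m=(h>20)&(h<35)&(s>150)&(abs(L[...,1])<.03)&(abs(L[...,2])<.03)&(abs(P[...,2]-.242)<.012)
c=onplane('wrist',[uu[m].mean(),vv[m].mean()],.241,o)[0]; print('disc',m.sum(),c.round(4),np.median(P[m][:,2]).round(4),'tool',((c-T[:3,3])@T[:3,:3]).round(4))
r=((h<8)|(h>172))&(s>150)&(v>80)&(P[...,2]>.2); q=P[r]; l=L[r]; print('lever',len(q),q.min(0).round(3),q.max(0).round(3),'tool',l.min(0).round(4),l.max(0).round(4))
pad=l[l[:,0]<np.percentile(l[:,0],60)]; print('pad mean tool',pad.mean(0).round(4))
b=P[(s<60)&(abs(L[...,2])<.008)&(L[...,1]>.1)&(L[...,1]<.3)&(P[...,2]>.19)&(P[...,2]<.23)]; A=np.c_[b@T[:3,1],np.ones(len(b))]; print('bar',len(b),np.linalg.lstsq(A,b[:,2],rcond=None)[0][0])
save(im,'pics/w4.png')
```

```text
[0.55520086 0.11355089 0.30845656] [ 0.6545309  -0.07827511 -0.78835901] 0.0748828895074778
disc 589 [0.557  0.1135 0.241 ] 0.2439 tool [ 0.0675  0.0004 -0.0017]
lever 2606 [0.557 0.01  0.218] [0.586 0.086 0.284] tool [ 0.0239  0.0293 -0.0136] [0.0903 0.1038 0.0104]
pad mean tool [ 0.032   0.0842 -0.0016]
bar 1782 -0.03272363308425359
```

View pics/w4.png

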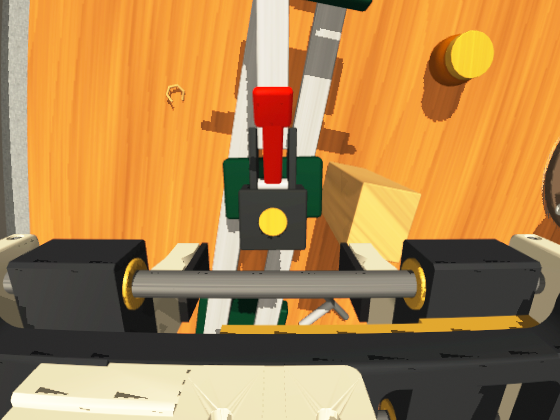

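{"fn": "move_arm", "kwargs": {"commands": [[[0,0.4,-0.15,0],[0,2,0,0],[0,2,0,0],[0,2,0,0],[0,2,0,0],[0,0,0,0],[0,0,0,0],[0,0,0,0]]], "jaw": 0}}

```text
clock: 17.25
tool_pos: [0.5722, 0.0315, 0.3078]
orientation: [-0.2, 90.0, -169.5]
force: [-0.2, 0.1, 0.8]
opening: 0.0165
```

{"fn": "move_arm", "kwargs": {"commands": [[[0,0,0,0],[0.5,0,0,0],[0.5,0,0,0],[0.4,0,0,0],[0.2,0,0,0],[0.2,0,0,0],[0.2,0,0,0],[0,0,0,0]]]}}

```text
clock: 18.05
tool_pos: [0.5722, 0.0311, 0.2879]
orientation: [3.8, 90.0, -165.5]
force: [1.2, 0.1, 0.2]
opening: 0.0005
```

{"fn": "move_arm", "kwargs": {"commands": [[[0.2,0,0,0],[0.2,0,0,0],[0.2,0,0,0],[0.2,0,0,0],[0.2,0,0,0],[0.2,0,0,0],[0,0,0,0]]]}}

```text
clock: 18.75
tool_pos: [0.5723, 0.0312, 0.276]
orientation: [-43.5, 90.0, 147.1]
force: [0.4, -1.4, 3.5]
opening: 0.0005
```

{"fn": "move_arm", "kwargs": {"commands": [[[0.2,0,0,0],[0.2,0,0,0],[0.2,0,0,0],[0.2,0,0,0],[0.2,0,0,0],[0,0,0,0]]]}}

```text
clock: 19.35
tool_pos: [0.5722, 0.0311, 0.2658]
orientation: [5.4, 90.0, -163.9]
force: [0.6, 0.0, 3.1]
opening: 0.0007
```

{"fn": "move_arm", "kwargs": {"commands": [[[0.2,0,0,0],[0.2,0,0,0],[0.2,0,0,0],[0.2,0,0,0],[0.2,0,0,0],[0,0,0,0]]]}}

```text
clock: 19.95
tool_pos: [0.5722, 0.031, 0.2558]
orientation: [24.8, 90.0, -144.6]
force: [0.1, -1.5, 3.7]
opening: 0.0005
```

{"fn": "move_arm", "kwargs": {"commands": [[[0.2,0,0,0],[0.2,0,0,0],[0.2,0,0,0],[0.2,0,0,0],[0.2,0,0,0],[0,0,0,0]]]}}

```text
clock: 20.55
tool_pos: [0.5722, 0.0311, 0.2458]
orientation: [5.9, 90.0, -163.5]
force: [0.2, -1.3, 3.5]
opening: 0.0006
```

{"fn": "move_arm", "kwargs": {"commands": [[[0.1,0,0,0],[0.1,0,0,0],[0.1,0,0,0],[0.1,0,0,0],[0.1,0,0,0],[0,0,0,0]]]}}

```text
clock: 21.15
tool_pos: [0.5723, 0.031, 0.2412]
orientation: [93.4, 90.0, -75.9]
force: [0.5, -1.6, 4.3]
opening: 0.0004
```

{"fn": "move_arm", "kwargs": {"commands": [[[0.1,0,0,0],[0.1,0,0,0],[0.1,0,0,0],[0.1,0,0,0],[0.1,0,0,0],[0,0,0,0]]]}}

```text
clock: 21.75
tool_pos: [0.5724, 0.031, 0.2362]
orientation: [99.1, 90.0, -70.2]
force: [0.2, -1.6, 4.1]
opening: 0.0002
```

{"fn": "move_arm", "kwargs": {"commands": [[[0.1,0,0,0],[0.1,0,0,0],[0.1,0,0,0],[0.1,0,0,0],[0,0,0,0]]]}}

```text
clock: 22.25
tool_pos: [0.5723, 0.031, 0.2322]
orientation: [78.7, 90.0, -90.7]
force: [1.3, -2.1, 4.9]
opening: 0.0003
```

{"fn": "move_arm", "kwargs": {"commands": [[[0.1,0,0,0],[0.1,0,0,0],[0.1,0,0,0],[0,0,0,0]]]}}

```text
clock: 22.65
tool_pos: [0.5724, 0.031, 0.2292]
orientation: [89.5, 90.0, -79.8]
force: [1.5, -3.0, 3.2]
opening: 0.0006
```

{"fn": "move_arm", "kwargs": {"commands": [[[0.08,0,0,0],[0.08,0,0,0],[0,0,0,0]]]}}

```text
clock: 22.95
tool_pos: [0.5724, 0.0311, 0.2278]
orientation: [137.9, 90.0, -31.5]
force: [1.0, -4.4, 5.2]
opening: 0.0002
```

{"fn": "move_arm", "kwargs": {"commands": [[[0.08,0,0,0],[0.08,0,0,0],[0,0,0,0]]]}}

```text
clock: 23.25
tool_pos: [0.5725, 0.031, 0.227]
orientation: [157.9, 89.9, -11.5]
force: [-0.4, -4.2, 11.0]
opening: 0.0004
```

{"fn": "move_arm", "kwargs": {"commands": [[[0.08,0,0,0],[0.08,0,0,0],[0,0,0,0]]]}}

```text
clock: 23.55
tool_pos: [0.5726, 0.031, 0.2267]
orientation: [164.7, 89.9, -4.6]
force: [-3.4, -3.4, 18.6]
opening: 0.0008
```

{"fn": "move_arm", "kwargs": {"commands": [[[0.07,0,0,0],[0.05,0,0,0],[0,0,0,0]]]}}

```text
clock: 23.85
tool_pos: [0.5728, 0.031, 0.2265]
orientation: [166.6, 89.8, -2.7]
force: [-8.2, -1.7, 23.9]
opening: 0.0007
```

{"fn": "move_arm", "kwargs": {"commands": [[[-0.2,0,0,0],[-0.3,0,0,0],[-1,0,0,0],[-2,0,0,0],[-3,0,0,0],[-2,0,0,0],[0,0,0,0],[0,0,0,0]]]}}

```text
clock: 24.65
tool_pos: [0.572, 0.0317, 0.308]
orientation: [-76.9, 89.9, 113.8]
force: [0.4, -0.5, -0.3]
opening: 0.0005
```

Run:
```python
from h import *
o,im,d=grab('wrist'); P=cloud('wrist',d,o); T=tool(o); print(o['tool_pos'],o['force'])
ax=np.array([.557,.1135,0]); X=np.array([.185,-.983,0]); Y=np.array([.983,.185,0])
hsv=cv2.cvtColor(im,cv2.COLOR_RGB2HSV); h,s,v=[hsv[...,i].astype(int) for i in range(3)]
r=((h<8)|(h>172))&(s>150)&(v>80)&(P[...,2]>.19); q=P[r]; a=(q-ax)@X
print('lever x',np.percentile(a,[1,99]).round(4),'z',np.percentile(q[:,2],[2,98]).round(4),'slope',np.polyfit(a,q[:,2],1))
b=P[(s<60)&(abs((P-ax)@Y)<.008)&((P-ax)@X>.12)&((P-ax)@X<.35)&(P[...,2]>.18)&(P[...,2]<.24)]; print('bar',len(b),np.polyfit((b-ax)@X,b[:,2],1))
save(im,'pics/w5.png')
o,im,d=grab('scene'); save(im[60:360,160:460].repeat(2,0).repeat(2,1),'pics/s5.png')
```

```text
[0.57204745 0.0316975  0.30795688] [ 0.35860551 -0.46197331 -0.27462343]
lever x [0.0418 0.1137] z [0.2236 0.3099] slope [-0.01445278  0.23064329]
bar 3456 [-0.03141647  0.22083963]
```

View pics/s5.png

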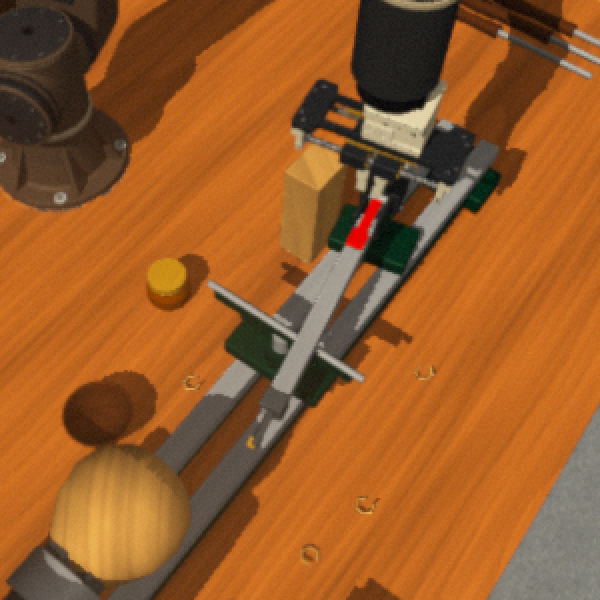

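Run:
```python
from h import *
ax=np.array([.557,.1135,0]); X=np.array([.185,-.983,0]); Y=np.array([.983,.185,0])
for n in ('wrist','top','scene'):
    o,im,d=grab(n); P=cloud(n,d,o)
    hsv=cv2.cvtColor(im,cv2.COLOR_RGB2HSV); h,s,v=[hsv[...,i].astype(int) for i in range(3)]
    a=(P-ax)@X; z=P[...,2]; w=abs((P-ax)@Y)
    r=((h<8)|(h>172))&(s>150)&(v>80)&(z>.21)&(z<.24)&(w<.016)&(a>.03)&(a<.12)
    if r.sum()>10:
        for _ in range(3):
            f=np.polyfit(a[r],z[r],1); r&=abs(np.polyval(f,a)-z)<.003
        print(n,'lever',r.sum(),f,'z at x=100mm',np.polyval(f,.1).round(4),'extent',a[r].min().round(4),a[r].max().round(4))
    b=(s<60)&(w<.008)&(a>.13)&(a<.35)&(z>.18)&(z<.24)
    if b.sum()>10: f=np.polyfit(a[b],z[b],1); print(n,'bar',f,'z(100)',np.polyval(f,.1).round(4))
```

```text
wrist lever 1442 [-0.03892684  0.2297511 ] z at x=100mm 0.2259 extent 0.0358 0.1138
wrist bar [-0.03222618  0.22097518] z(100) 0.2178
top lever 84 [-0.0258436   0.22764879] z at x=100mm 0.2251 extent 0.0339 0.097
top bar [-0.02528875  0.21859053] z(100) 0.2161
scene lever 151 [-0.0347915   0.22849905] z at x=100mm 0.225 extent 0.0314 0.1141
scene bar [-0.02493693  0.21849571] z(100) 0.216
```

```bash
python3 -c "
from h import *
close_job(); print('handed in')"
```

```text
the job is handed in; nothing more can be done
handed in
```

The boom is hitched to the ball with the latch pressed down, and the job is handed in at about 25 s of the 72 s allowed. No verdict is reported on hand-in.

**What I did**
- I gripped the coupler on the block and lifted it, letting the bar tip on the tool rest. I then moved it over the ball, turning it about 10° to bring the bar nearer the middle of the rest.
- The seat plug was first felt with the TCP at z = 0.212 m. It moved at a wrist reading of about 10–14 N and stopped hard after about 8.5 mm. The highest reading was 24 N, which puts about 28 N on the ball once the coupler's weight and the side force are added.
- I opened the jaws, closed the fingers and pressed the lever down. It went down at 3–5 N, then stopped hard, with the last reading about 24 N up and 8 N sideways. I then withdrew about 80 mm above it.

**What the last checks showed**
- **Position:** before I pressed the lever, the coupler's disc was within 1 mm of my estimate of the ball's axis. The camera estimates of the ball differed by 2–3 mm. I did not measure the disc again after pressing.
- **Level:** the boom tilts about 0.03 rad, and it lies across the rest.
- **Lever:** its pad is 8.1–9.0 mm above the bar top, against 8 mm when fully down. Its slope relative to the bar puts it at about 0.79 rad, ±0.01. The views differ slightly (relative slopes of -0.001 to -0.010, where the stop is -0.015), so the hard stop in the force readings is the stronger evidence.
- **Surroundings:** the vessel was left well clear. The jar and the bowl look unmoved in the last picture, but the chuck key was not visible in it and I did not measure any of the three.

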